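# Call the sharpener and point out the next job

### The job

Show the sharpener his next job: press the green call button and let it spring back, then point at the blade of the chisel with the red handle for two seconds, then point at the middle of the white grinding wheel for two seconds and finish still pointing at it. To point, hold the fingertips two or three centimetres straight above the thing, fingers down, without touching it; come down to it from well above, so that you never point at another blade or wheel. No chisel, wheel, tin, jar or stone may be touched, picked up or shifted.

Things in the scene. Friction and masses are not known exactly. Their poses are not given: they have to be found in the camera images.
- call (a joint): travel of the green call button in m: 0 up, 0.006 fully down; a spring returns it, fully down takes 5 N. It counts as pressed beyond 0.004. It is pressed straight down
- call_top (a point): centre of the top of the green push button (36 mm in diameter) in its grey housing, which stands by itself on the bench between tray and wheel board; the top is where a finger presses, about 22 mm above the bench
- tray: shallow dark steel tray, 300 x 260 mm, walls 18 mm high, floor 3 mm thick, with a low wooden bar under the blades. Origin: centre of its underside, x along the chisels. Fixed to the bench
- wheel_board: plywood board, 130 x 340 mm, 12 mm thick, three grinding wheels in a row along its y, 108 mm apart, in any order. Origin: centre of its underside. Fixed to the bench
- chisel_red: the chisel with the red handle, 240 mm long, lying in the tray roughly along the tray's x. Origin: centre of its length, on the tray floor under it; +x runs from handle to blade. Handle 110 mm long, 26 mm thick (x -120 to -10 mm, top 26 mm above the origin); brass collar and shank; flat steel blade 90 x 24 mm (x 30 to 120 mm), its upper face 16 mm above the origin. Loose.
- chisel_yellow: the chisel with the yellow handle, 240 mm long, lying in the tray roughly along the tray's x. Origin: centre of its length, on the tray floor under it; +x runs from handle to blade. Handle 110 mm long, 26 mm thick (x -120 to -10 mm, top 26 mm above the origin); brass collar and shank; flat steel blade 90 x 24 mm (x 30 to 120 mm), its upper face 16 mm above the origin. Loose.
- chisel_blue: the chisel with the blue handle, 240 mm long, lying in the tray roughly along the tray's x. Origin: centre of its length, on the tray floor under it; +x runs from handle to blade. Handle 110 mm long, 26 mm thick (x -120 to -10 mm, top 26 mm above the origin); brass collar and shank; flat steel blade 90 x 24 mm (x 30 to 120 mm), its upper face 16 mm above the origin. Loose.
- chisel_red_blade (a point): middle of the upper face of the red-handled chisel's blade (45 mm of blade before and behind it, along the chisel's x; 12 mm to either side); axes as the chisel's, z up
- chisel_yellow_blade (a point): middle of the upper face of the yellow-handled chisel's blade (45 mm of blade before and behind it, along the chisel's x; 12 mm to either side); axes as the chisel's, z up
- chisel_blue_blade (a point): middle of the upper face of the blue-handled chisel's blade (45 mm of blade before and behind it, along the chisel's x; 12 mm to either side); axes as the chisel's, z up
- wheel_white: the white grinding wheel, a loose disc 90 mm in diameter and 20 mm thick lying flat on the wheel board; paper label and small black bore in the middle of its top. Origin: centre of its underside.
- wheel_grey: the dark grey grinding wheel, a loose disc 90 mm in diameter and 20 mm thick lying flat on the wheel board; paper label and small black bore in the middle of its top. Origin: centre of its underside.
- wheel_green: the green grinding wheel, a loose disc 90 mm in diameter and 20 mm thick lying flat on the wheel board; paper label and small black bore in the middle of its top. Origin: centre of its underside.
- wheel_white_top (a point): middle of the top of the white wheel, z up
- wheel_grey_top (a point): middle of the top of the grey wheel, z up
- wheel_green_top (a point): middle of the top of the green wheel, z up
- tin: round steel tin with a brass-coloured lid, 71 mm in diameter, 48 mm high, beyond the work; origin under its centre. Loose bystander
- oil: small amber oil jar with a black cap, 44 mm in diameter, 85 mm high, beyond the work; origin under its centre. Loose bystander
- stone: two-coloured sharpening stone, 50 x 150 x 25 mm, lying beyond the wheel board, long side along its y; origin under its centre. Loose bystander

How it is judged (in metres and radians):
On the way, in this order (a step that is already met when the one before it is completed fails the run):
1. the green call button is pressed (value of joint call above 0.004 m), for 0.05 s.
2. with the button up again, the tool point stays just above the blade of the red-handled chisel (x of the grasp point in the frame of chisel_red_blade between -0.045 and 0.045 m and y of the grasp point in the frame of chisel_red_blade between -0.02 and 0.02 m and z of the grasp point in the frame of chisel_red_blade below 0.075 m and angle between the grasp point's own z axis and vertical above 2.35 rad and value of joint call below 0.002 m), for 1.6 s.
3. the tool point stays just above the middle of the white wheel (horizontal distance between the grasp point and wheel_white_top below 0.025 m and z of the grasp point in the frame of wheel_white_top below 0.075 m and angle between the grasp point's own z axis and vertical above 2.35 rad), for 1.6 s.
At the end, for the whole second after the job is handed in: The TCP is still within 25 mm sideways of the middle of the white wheel and no more than 75 mm above its top, the tool pointing down to within about 45 degrees; the button is up (under 2 mm), and no chisel, wheel or bystander has moved more than 8 mm (all of step 3 and value of joint call below 0.002 m and not (distance of any of chisel_red, chisel_yellow, chisel_blue, wheel_white, wheel_grey, wheel_green, tin, oil, stone from where it was at the start of the episode above 0.008 m)); the robot touches nothing.
It fails at once if a chisel, wheel or bystander is touched (over 0.3 N) (contact force between any of the fingers, the arm and chisel_red above 0.3 N or contact force between any of the fingers, the arm and chisel_yellow above 0.3 N or contact force between any of the fingers, the arm and chisel_blue above 0.3 N or contact force between any of the fingers, the arm and wheel_white above 0.3 N or contact force between any of the fingers, the arm and wheel_grey above 0.3 N or contact force between any of the fingers, the arm and wheel_green above 0.3 N or contact force between any of the fingers, the arm and tin above 0.3 N or contact force between any of the fingers, the arm and oil above 0.3 N or contact force between any of the fingers, the arm and stone above 0.3 N).
It fails at once if a chisel, wheel or bystander is moved more than 8 mm or lifted (distance of any of chisel_red, chisel_yellow, chisel_blue, wheel_white, wheel_grey, wheel_green, tin, oil, stone from where it was at the start of the episode above 0.008 m).
It fails at once if the tool point comes just above (under 75 mm) a wrong chisel's blade (within 20 mm of its midline) or the middle (within 35 mm) of a wrong wheel ((x of the grasp point in the frame of chisel_yellow_blade between -0.045 and 0.045 m and y of the grasp point in the frame of chisel_yellow_blade between -0.02 and 0.02 m and z of the grasp point in the frame of chisel_yellow_blade below 0.075 m) or (x of the grasp point in the frame of chisel_blue_blade between -0.045 and 0.045 m and y of the grasp point in the frame of chisel_blue_blade between -0.02 and 0.02 m and z of the grasp point in the frame of chisel_blue_blade below 0.075 m) or (horizontal distance between the grasp point and wheel_grey_top below 0.035 m and z of the grasp point in the frame of wheel_grey_top below 0.075 m) or (horizontal distance between the grasp point and wheel_green_top below 0.035 m and z of the grasp point in the frame of wheel_green_top below 0.075 m)).
It also fails if it takes over 53 s, if anything falls off the work surface, if the arm or the gripper's body presses on something with over 40 N, if the wrist force passes 120 N, or if a joint passes its speed limit or range.

### The arm

A 6-joint arm with a two-finger parallel gripper is mounted at the origin on the work surface. World frame = base frame: x ahead of the robot, y to its left, z up, the work surface at z = 0. Lengths are in mm, angles in rad, forces in N, time in s.
With the tool pointing down it reaches from about 400 to 925 mm from the base axis. Payload 12.5 kg.
Tool frame: the origin (TCP) lies between the finger pads, 19 mm behind the fingertips; this is the grasp point; z points along the fingers, y is the line along which they close (so a half turn about z gives the same grasp; the last joint's range is limited). The gripper opens to 95 mm and grips with 3 to 60 N. Pads are 20 mm wide; open, the fingers measure 119 mm over their backs; the gripper's body (75 mm by 180 mm) begins 59 mm behind the grasp point.
Start: joints at [1.151, 0.491, 1.559, -0, 1.092, -0.106], TCP at [192.905, 594.502, 233.461] pointing down, gripper open.
Joint ranges: [-3.1, 3.1], [-0.84, 2.19], [0.05, 2.79], [-1.13, 4.28], [0.06, 2.93], [-2.69, 2.69]. Speed limits (rad/s): [2.22, 2.22, 2.79, 3.14, 3.14, 3.14].

### API

Orientations are given as [roll, pitch, yaw] about the fixed x, y, z axes, in that order (R = Rz(yaw) Ry(pitch) Rx(roll)).
In Python, from cell import env gives the robot as it stands.
- The arm moves only by the tool carry_out, never from a script. Its argument "series" is a list of rows, each a list of 4 numbers: the shift along the world's x, y, z normalised to -1 to 1, where 1 is 5 cm, then the turn about the world's z normalised to -1 to 1, where 1 is 6 degrees. In form: [[x, y, z, turn], ...]. A call has exactly 5 rows; each row shifts and turns the commanded pose from where the row before left it; what a row does not reach is not made up. A row lasts 1/10 s, in which the tool goes at most 50 mm and 8.59 degrees, less where a joint would pass 70% of its speed; a pose out of reach is approached as far as the arm can. A call with a number of a shift or a turn outside -1 to 1 is refused whole. A call with a gripper value outside its range is refused whole. "fingers" is the closure, from -1 (fully open) to 1 (shut), set as the call begins (left out, the last holds). The fingers move at their own pace and stop on an object; the grip force is fixed at half the most. Time passes only in rows, so rows that do not move let the fingers close, or fill a call up. It gives the time, the measured TCP pose, the force, the opening and the grip force at its end, in the units of the state.
- env.state(): the state, without advancing time (a new reading comes with each control period).
- env.read_camera(name): name is "scene" or "side" or "wrist"; returns the picture (400x640x3 uint8, red, green, blue); there is no depth.
- env.calibration(name): a dict with "K" (3x3 intrinsics, pixels), "pose" (4x4, takes a point from camera to world coordinates). Camera axes: x right, y down, z forward; pixel columns grow to the right and rows downward; lengths in mm; the calibration is good to about 2 mm. A picture is of the moment at which its call begins: read the wrist's pose just before it. calibration takes no time and is no camera call; for the wrist camera it gives the pose at the moment of the call.
- env.job_done(): hands the job in; it is judged then, once.
Trained networks look in the newest picture that a camera, given by its name, has taken for a name from the list of things; names that differ only in an ending like _2 or _b are one class to them, and where a whole thing is asked for, a point or a joint stands for the part that bears it (a point fixed in the world has none). Each returns a list of dicts, best first, with "conf" (0 to 1); they miss things now and then, are a little off and sometimes report something else, mostly with a low value. They report only what shows in the picture. A call takes as long as a camera call.
- env.look_for(camera, label): "position" ([row, column] as shares, 0 to 1, of the picture: columns of its width, rows of its height, amid what is visible of it).
The state is a dict: "t": time; "joints": joint angles; "qvel": joint speeds; "tau": joint torques, N m; "eef_pos": TCP position; "tcp_rot": TCP orientation; "ft_force": force on the tool from outside, world axes, zero at the start; "moment": the same for the moment, N m; "opening": opening from 0.0 (shut) to 1.0 (fully open); "grip_force": force on a finger pad.
Only numpy, scipy, OpenCV 4.12 (cv2) and the standard library are available. Lean on these libraries where they do the work, as an engineer would, in place of code of your own. Each camera call takes 0.05 s, during which the arm holds its last target. There are 200 camera calls.

## Working session

There is one attempt and no reset: what is moved stays moved. The work goes in short steps, Python scripts to look and compute and a tool call to move; the robot and the scene stay as the last step left them, time stands still between calls to the robot, and variables do not carry over. Pictures are saved under pics/ and viewed, at most 10 in all, crops included, and the job is handed in when it is done.

Besides the shell and the picture viewer there is one more tool, called after "Emit:" as name(argument=value, ...), one argument or row to a line, values as JSON. carry_out: Moves the arm, as the interface text tells. Its arguments: {"type":"object","properties":{"series":{"type":"array","items":{"type":"array","items":{"type":"number","minimum":-1,"maximum":1}}},"fingers":{"type":"number"}},"required":["series"]}

```bash
mkdir -p pics
cat > h.py <<'E'
from cell import env
import numpy as np, cv2
def ray(cam,u,v,z):
    c=env.calibration(cam);K=np.array(c["K"]);T=np.array(c["pose"])
    d=T[:3,:3]@np.linalg.inv(K)@[u,v,1];o=T[:3,3]
    return o+d*(z-o[2])/d[2]
def save(cam,f):
    im=env.read_camera(cam);cv2.imwrite(f,im[:,:,::-1]);return im
E
python3 - <<'E'
from h import *
for cam in("scene","side"):
    save(cam,f"pics/{cam}1.png")
    print(cam,np.round(np.array(env.calibration(cam)["pose"])[:3,3]))
    for n,z in(("call_top",22),("chisel_red_blade",19),("chisel_red",20),("chisel_yellow_blade",19),("chisel_blue_blade",19),("wheel_white",25),("wheel_grey",25),("wheel_green",25)):
        for r in env.look_for(cam,n)[:2]:
            v,u=r["position"][0]*400,r["position"][1]*640
            print(n,round(r["conf"],2),round(u),round(v),np.round(ray(cam,u,v,z)[:2]))
E
```

```text
scene [1063.  252.  877.]
call_top 0.73 209 167 [ 683. -284.]
call_top 0.64 262 208 [ 708. -108.]
chisel_red_blade 0.83 465 209 [465. 288.]
chisel_red_blade 0.56 257 138 [ 547. -240.]
chisel_red 0.67 464 214 [479. 291.]
chisel_red 0.55 255 122 [ 506. -275.]
chisel_yellow_blade 0.74 402 187 [487. 139.]
chisel_blue_blade 0.94 430 195 [473. 205.]
wheel_white 0.86 257 121 [ 503. -271.]
wheel_grey 0.7 280 146 [ 539. -172.]
wheel_grey 0.6 438 208 [500. 234.]
wheel_green 0.69 225 105 [ 501. -376.]
wheel_green 0.53 430 198 [484. 209.]
side [  447. -1026.   616.]
call_top 0.65 270 219 [490.  -5.]
call_top 0.44 283 299 [ 488. -327.]
chisel_red_blade 0.62 250 175 [448. 291.]
chisel_red 0.93 241 176 [419. 283.]
chisel_yellow_blade 0.6 253 198 [449. 126.]
chisel_blue_blade 0.93 254 186 [455. 204.]
wheel_white 0.27 253 196 [452. 129.]
wheel_grey 0.89 295 250 [ 534. -167.]
wheel_green 0.85 296 317 [ 508. -387.]
wheel_green 0.19 288 279 [ 506. -268.]
```

View pics/scene1.png

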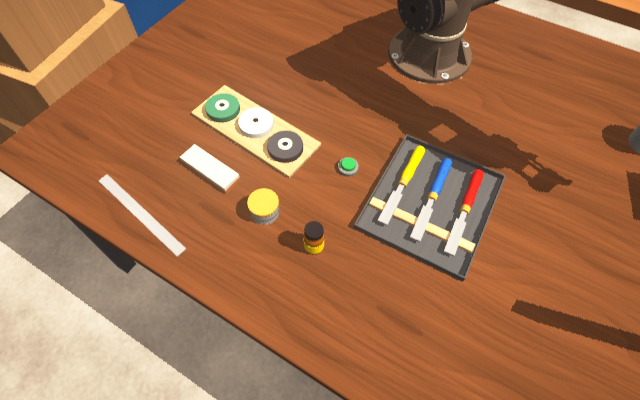

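View pics/side1.png

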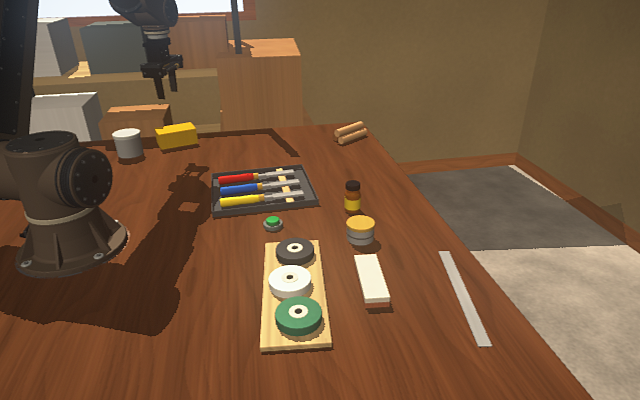

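The scene shows the button at (348,164), the white wheel's bore at (256,120), and the red chisel running from its handle at (477,172) to its blade tip at (452,252). In the side view the button is at (272,221), the white bore at (289,278), and the red blade near (281,174). The networks' call_top hits are wrong in the scene view, so I'm refining by colour.

Run:
```python
from h import *
def cen(im,box,f):
    u0,u1,v0,v1=box;p=im[v0:v1,u0:u1].astype(int);m=f(p[...,0],p[...,1],p[...,2])
    v,u=np.nonzero(m);return u.mean()+u0+.5,v.mean()+v0+.5,len(u)
grn=lambda r,g,b:(g>r*1.5)&(g>b*1.3)&(g>70)
wht=lambda r,g,b:(r+g+b>560)&(abs(r-b)<45)
red=lambda r,g,b:(r>130)&(g<50)&(b<60)
B={"scene":dict(btn=(330,365,150,180),w=(236,275,104,140),red=(455,490,165,215)),
"side":dict(btn=(260,285,212,232),w=(266,314,260,300),red=(215,262,168,188))}
fs=dict(btn=(grn,22),w=(wht,32),red=(red,19))
for cam in B:
    im=cv2.imread(f"pics/{cam}1.png")[:,:,::-1]
    for k,(f,z) in fs.items():
        u,v,n=cen(im,B[cam][k],f);print(cam,k,round(u),round(v),n,np.round(ray(cam,u,v,z)))
for cam,L in dict(scene=[("bore",256,120,32),("blade base",464,213,19),("blade tip",451,251,19),("bluetip",418,238,19),("yelltip",386,221,19),("grey",285,144,32),("green",222,104,32)],side=[("bore",289,278,32),("redtip",296,173,19),("grey",294,248,32),("green",298,311,32)]).items():
    for n,u,v,z in L: print(cam,n,np.round(ray(cam,u,v,z)))
im=cv2.imread("pics/scene1.png")
cv2.imwrite("pics/crop1.png",cv2.resize(im[130:280,350:510],None,fx=4,fy=4,interpolation=cv2.INTER_CUBIC))
print(np.round(env.state()["tcp_rot"],3),env.state()["t"])
```

```text
scene btn 349 164 148 [497.   0.  22.]
scene w 256 122 791 [ 511. -265.   32.]
scene red 471 187 131 [399. 279.  19.]
side btn 272 221 94 [494. -16.  22.]
side w 290 278 846 [ 509. -277.   32.]
side red 236 179 146 [404. 269.  19.]
scene bore [ 507. -269.   32.]
scene blade base [476. 290.  19.]
scene blade tip [580. 301.  19.]
scene bluetip [589. 227.  19.]
scene yelltip [588. 148.  19.]
scene grey [ 533. -162.   32.]
scene green [ 509. -379.   32.]
side bore [ 507. -275.   32.]
side redtip [593. 273.  19.]
side grey [ 532. -167.   32.]
side green [ 513. -378.   32.]
[3.141 0.    2.828] 0.9
```

View pics/crop1.png

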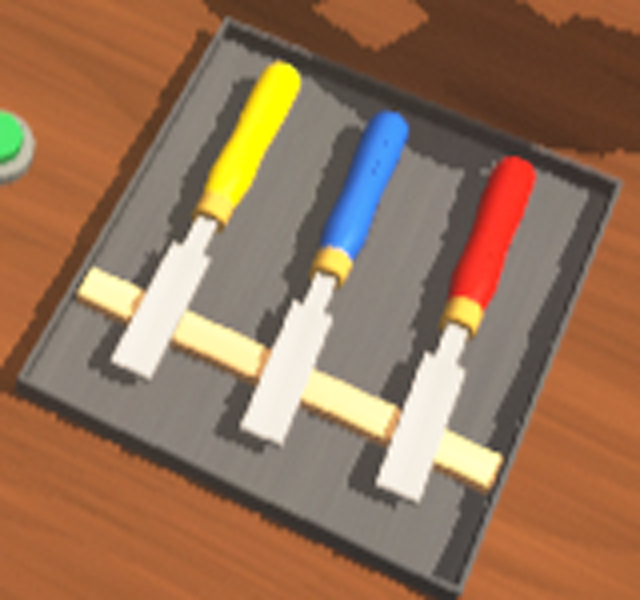

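Emit:
carry_out(
  series=[
    [0.4,-0.8,0,0],
    [0.4,-0.8,0,0],
    [0.4,-0.8,0,0],
    [0.4,-0.8,0,0],
    [0.4,-0.8,0,0],
  ],
  fingers=1,
)

```text
t: 1.4
eef_pos: [293.3, 393.0, 233.6]
tcp_rot: [3.141, 0.0, 2.828]
ft_force: [0.8, 1.5, 0.5]
opening: 0.637
grip_force: 0.0
```

Emit:
carry_out(
  series=[
    [0.4,-0.8,0,0],
    [0.4,-0.8,0,0],
    [0.4,-0.8,0,0],
    [0.4,-0.8,0,0],
    [0.4,-0.8,0,0],
  ],
)

```text
t: 1.9
eef_pos: [393.4, 192.8, 233.7]
tcp_rot: [3.141, 0.001, 2.828]
ft_force: [0.5, 0.4, -0.4]
opening: 0.218
grip_force: 0.0
```

Emit:
carry_out(
  series=[
    [0.4,-0.8,0,0],
    [0.4,-0.8,0,0],
    [0.4,-0.8,0,0],
    [0.4,-0.8,0,0],
    [0.4,-0.8,0,0],
  ],
)

```text
t: 2.4
eef_pos: [493.5, -7.4, 233.7]
tcp_rot: [3.141, 0.001, 2.828]
ft_force: [0.8, -0.0, -0.2]
opening: 0.006
grip_force: 0.0
```

Emit:
carry_out(
  series=[
    [0,0,0,0],
    [0,0,0,0],
    [0,0,0,0],
    [0,0,0,0],
    [0,0,0,0],
  ],
)

```text
t: 2.9
eef_pos: [492.6, -4.6, 233.6]
tcp_rot: [3.141, 0.0, 2.829]
ft_force: [-0.8, 0.9, -0.0]
opening: 0.008
grip_force: 0.0
```

Run:
```python
from h import *
s=env.state();print(s["t"],np.round(s["eef_pos"]),np.round(s["tcp_rot"],2),s["opening"])
c=env.calibration("wrist");print(np.round(np.array(c["pose"])[:3,3]))
im=save("wrist","pics/wrist1.png").astype(int)
r,g,b=im[...,0],im[...,1],im[...,2]
m=((g>r*1.5)&(g>b*1.3)&(g>70)).astype(np.uint8)
n,_,st,ce=cv2.connectedComponentsWithStats(m)
for i in range(1,n):
    if st[i,4]>150: print(st[i],np.round(ce[i]),np.round(ray("wrist",*(ce[i]+.5),22)))
```

```text
2.9 [493.  -5. 234.] [3.14 0.   2.83] 0.008226374027380036
[418.  19. 384.]
[308 166  29  30 666] [322. 180.] [496.  -3.  22.]
[ 18 251  50  36 922] [ 38. 265.] [ 489. -392.   22.]
```

View pics/wrist1.png

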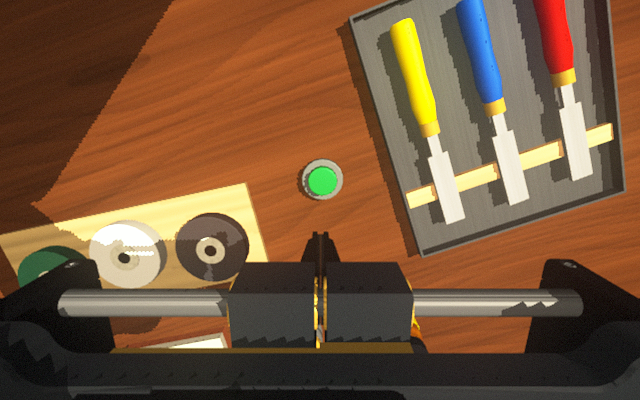

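The wrist view shows the button at (322,180), the red blade centred near (576,139), and the white bore at (124,258). I'm moving down onto the button.

Emit:
carry_out(
  series=[
    [0.08,0.04,-0.6,0],
    [0,0,-0.8,0],
    [0,0,-0.8,0],
    [0,0,-0.8,0],
    [0,0,-0.4,0],
  ],
)

```text
t: 3.45
eef_pos: [495.8, -2.9, 60.9]
tcp_rot: [-3.141, -0.003, 2.829]
ft_force: [0.9, 0.8, 0.1]
opening: 0.01
grip_force: 0.0
```

Run:
```python
from h import *
s=env.state();print(np.round(s["eef_pos"],1))
# picture wrist1 pose: TCP moved from (492.6,-4.6,233.6), orientation unchanged
c=env.calibration("wrist");K=np.array(c["K"]);T=np.array(c["pose"])
o=T[:3,3]+np.array([492.6,-4.6,233.6])-s["eef_pos"]
for n,u,v,z in(("base",569,98,19),("tip",582,180,19),("mid",576,139,19),("bluetip",516,202,19),("bore",124,258,32),("grey",210,250,32),("btn",322.5,180.5,22)):
    d=T[:3,:3]@np.linalg.inv(K)@[u,v,1];print(n,np.round(o+d*(z-o[2])/d[2]))
```

```text
[495.8  -2.9  60.9]
base [490. 290.  19.]
tip [591. 297.  19.]
mid [539. 294.  19.]
bluetip [595. 217.  19.]
bore [ 510. -271.   32.]
grey [ 533. -163.   32.]
btn [494.  -3.  22.]
```

Emit:
carry_out(
  series=[
    [0,0,-0.2,0],
    [0,0,-0.2,0],
    [0,0,-0.1,0],
    [0,0,-0.06,0],
    [0,0,0,0],
  ],
)

```text
t: 3.95
eef_pos: [497.1, -3.4, 36.0]
tcp_rot: [3.141, 0.001, 2.828]
ft_force: [-0.4, 2.4, 4.1]
opening: 0.006
grip_force: 2.1
```

Emit:
carry_out(
  series=[
    [0,0,0,0],
    [0,0,0,0],
    [0,0,0,0],
    [0,0,0,0],
    [0,0,0,0],
  ],
)

```text
t: 4.45
eef_pos: [497.1, -3.5, 35.6]
tcp_rot: [3.141, 0.001, 2.828]
ft_force: [-0.4, 3.3, 4.7]
opening: 0.006
grip_force: 2.2
```

Emit:
carry_out(
  series=[
    [0,0,-0.04,0],
    [0,0,0,0],
    [0,0,0,0],
    [0,0,0,0],
    [0,0,0,0],
  ],
)

```text
t: 4.95
eef_pos: [497.2, -3.5, 34.7]
tcp_rot: [3.141, 0.001, 2.828]
ft_force: [-4.5, 3.3, 25.3]
opening: 0.005
grip_force: 12.6
```

Emit:
carry_out(
  series=[
    [0,0,0.3,0],
    [0,0,0.8,0],
    [0,0,0.8,0],
    [0,0,0.8,0],
    [0,0,0.5,0],
  ],
)

```text
t: 5.45
eef_pos: [497.2, -3.8, 196.0]
tcp_rot: [3.141, 0.002, 2.828]
ft_force: [-0.2, 0.7, -0.8]
opening: 0.005
grip_force: 0.0
```

The button bottomed out (25 N) and is released. Next is the red blade.

Emit:
carry_out(
  series=[
    [0.1,0.7,0,0],
    [0.1,0.8,0,0],
    [0.1,0.8,0,0],
    [0.1,0.8,0,0],
    [0.1,0.8,0,0],
  ],
)

```text
t: 5.95
eef_pos: [521.9, 192.9, 193.2]
tcp_rot: [-3.141, -0.0, 2.828]
ft_force: [0.6, -0.6, 0.6]
opening: 0.006
grip_force: 0.0
```

Emit:
carry_out(
  series=[
    [0.1,0.8,0,0],
    [0.1,0.8,0,0],
    [0.15,0.46,0,0],
    [0,0,0,0],
    [0,0,0,0],
  ],
)

```text
t: 6.45
eef_pos: [539.1, 294.2, 192.8]
tcp_rot: [-3.141, -0.001, 2.829]
ft_force: [-0.4, -0.2, -0.5]
opening: 0.007
grip_force: 0.0
```

Run:
```python
from h import *
s=env.state();print(s["t"],np.round(s["eef_pos"],1))
im=save("wrist","pics/wrist2.png")
c=env.calibration("wrist");K=np.array(c["K"]);T=np.array(c["pose"])
for P in([540,294,19],s["eef_pos"]-[0,0,s["eef_pos"][2]-19]):
    p=K@(T[:3,:3].T@(np.array(P)-T[:3,3]));print(np.round(p[:2]/p[2]))
for n in("chisel_red_blade","chisel_red"):
  for r in env.look_for("wrist",n)[:2]:
    v,u=r["position"][0]*400,r["position"][1]*640;print(n,round(r["conf"],2),round(u),round(v),np.round(ray("wrist",u,v,19)))
```

```text
6.45 [539.1 294.2 192.8]
[321. 187.]
[321. 186.]
chisel_red_blade 0.85 287 100 [444. 288.  19.]
chisel_red 0.64 284 99 [442. 286.  19.]
chisel_red 0.2 5 278 [529. -98.  19.]
```

View pics/wrist2.png

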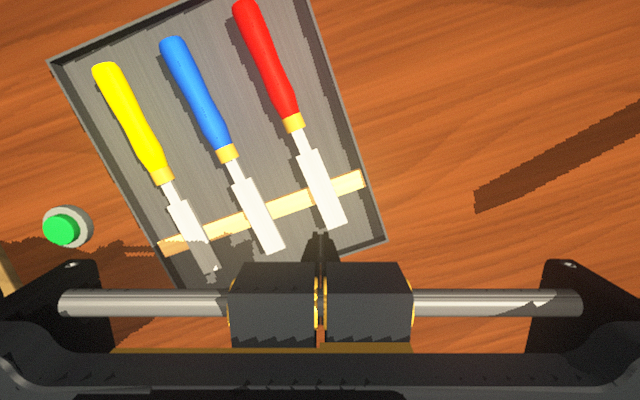

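The wrist view shows the red blade from (304,151) to (336,227). The TCP projects to (321,187), which is its middle, so I'm descending 130 mm and holding there.

Emit:
carry_out(
  series=[
    [0,0,-0.6,0],
    [0,0,-0.8,0],
    [0,0,-0.7,0],
    [0,0,-0.4,0],
    [0,0,-0.1,0],
  ],
)

```text
t: 7.1
eef_pos: [538.6, 293.1, 61.4]
tcp_rot: [-3.139, -0.003, 2.827]
ft_force: [0.9, 0.8, -0.2]
opening: 0.002
grip_force: 0.0
```

Emit:
carry_out(
  series=[
    [0,0,0,0],
    [0,0,0,0],
    [0,0,0,0],
    [0,0,0,0],
    [0,0,0,0],
  ],
)

```text
t: 7.6
eef_pos: [539.6, 294.6, 64.1]
tcp_rot: [3.141, 0.001, 2.828]
ft_force: [-0.1, 0.1, 0.3]
opening: 0.003
grip_force: 0.0
```

Emit:
carry_out(
  series=[
    [0,0,0,0],
    [0,0,0,0],
    [0,0,0,0],
    [0,0,0,0],
    [0,0,0,0],
  ],
)

```text
t: 8.1
eef_pos: [539.4, 294.5, 63.4]
tcp_rot: [3.142, -0.0, 2.828]
ft_force: [-0.2, 0.5, 0.1]
opening: 0.002
grip_force: 0.0
```

Emit:
carry_out(
  series=[
    [0,0,0,0],
    [0,0,0,0],
    [0,0,0,0],
    [0,0,0,0],
    [0,0,0,0],
  ],
)

```text
t: 8.6
eef_pos: [539.4, 294.5, 63.4]
tcp_rot: [3.142, -0.0, 2.828]
ft_force: [0.1, -0.5, -0.2]
opening: 0.005
grip_force: 0.0
```

Emit:
carry_out(
  series=[
    [0,0,0,0],
    [0,0,0,0],
    [0,0,0,0],
    [0,0,0,0],
    [0,0,0,0],
  ],
)

```text
t: 9.1
eef_pos: [539.4, 294.5, 63.5]
tcp_rot: [3.141, 0.0, 2.828]
ft_force: [0.3, 0.2, -0.3]
opening: 0.004
grip_force: 0.0
```

Emit:
carry_out(
  series=[
    [0,0,0,0],
    [0,0,0,0],
    [0,0,0,0],
    [0,0,0,0],
    [0,0,0,0],
  ],
)

```text
t: 9.6
eef_pos: [539.4, 294.5, 63.5]
tcp_rot: [3.142, -0.0, 2.828]
ft_force: [0.1, -0.3, 0.3]
opening: 0.006
grip_force: 0.0
```

Held 2.5 s. Now up, then across to the white wheel at about (509, -271).

Emit:
carry_out(
  series=[
    [0,0,0.4,0],
    [0,0,0.8,0],
    [0,0,0.8,0],
    [0,0,0.8,0],
    [0,0,0.2,0],
  ],
)

```text
t: 10.1
eef_pos: [540.5, 295.0, 217.9]
tcp_rot: [3.137, 0.005, 2.828]
ft_force: [0.8, 0.0, -0.3]
opening: 0.006
grip_force: 0.0
```

Emit:
carry_out(
  series=[
    [-0.04,-0.8,0,0],
    [-0.04,-0.8,0,0],
    [-0.04,-0.8,0,0],
    [-0.04,-0.8,0,0],
    [-0.04,-0.8,0,0],
  ],
)

```text
t: 10.6
eef_pos: [528.9, 93.0, 212.9]
tcp_rot: [-3.141, -0.001, 2.828]
ft_force: [0.8, 0.2, 1.3]
opening: 0.001
grip_force: 0.0
```

Emit:
carry_out(
  series=[
    [-0.04,-0.8,0,0],
    [-0.04,-0.8,0,0],
    [-0.04,-0.8,0,0],
    [-0.04,-0.8,0,0],
    [-0.04,-0.8,0,0],
  ],
)

```text
t: 11.1
eef_pos: [518.9, -107.1, 213.0]
tcp_rot: [3.141, -0.001, 2.828]
ft_force: [0.7, 0.4, 0.1]
opening: 0.005
grip_force: 0.0
```

Emit:
carry_out(
  series=[
    [-0.04,-0.8,0,0],
    [-0.04,-0.8,0,0],
    [-0.04,-0.8,0,0],
    [-0.04,-0.8,0,0],
    [0,-0.1,0,0],
  ],
)

```text
t: 11.6
eef_pos: [510.8, -274.1, 212.6]
tcp_rot: [-3.141, -0.0, 2.825]
ft_force: [0.7, 0.5, 0.3]
opening: 0.001
grip_force: 0.0
```

Emit:
carry_out(
  series=[
    [0,0,0,0],
    [0,0,0,0],
    [0,0,0,0],
    [0,0,0,0],
    [0,0,0,0],
  ],
)

```text
t: 12.1
eef_pos: [511.6, -269.8, 213.6]
tcp_rot: [3.142, 0.0, 2.829]
ft_force: [-0.5, -1.0, 0.1]
opening: 0.002
grip_force: 0.0
```

Run:
```python
from h import *
s=env.state();print(s["t"],np.round(s["eef_pos"],1))
save("wrist","pics/wrist3.png")
c=env.calibration("wrist");K=np.array(c["K"]);T=np.array(c["pose"])
P=s["eef_pos"].copy() if hasattr(s["eef_pos"],"copy") else s["eef_pos"];P[2]=32
p=K@(T[:3,:3].T@(np.array(P)-T[:3,3]));print(np.round(p[:2]/p[2]))
for r in env.look_for("wrist","wheel_white")[:2]:
    v,u=r["position"][0]*400,r["position"][1]*640;print(round(r["conf"],2),round(u),round(v),np.round(ray("wrist",u,v,32)))
```

```text
12.1 [ 511.6 -269.8  213.6]
[321. 185.]
0.56 322 182 [ 509. -268.   32.]
```

View pics/wrist3.png

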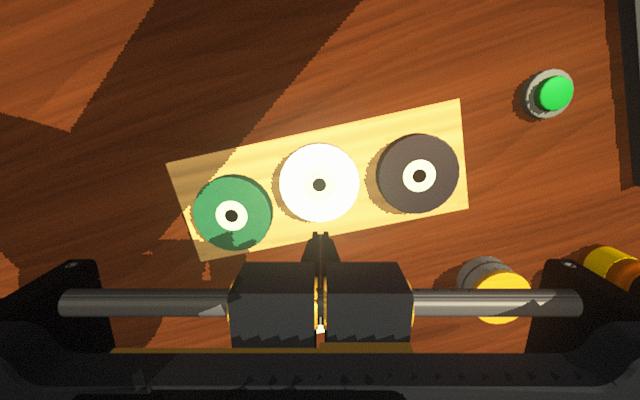

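The white bore is at (319,184) and the TCP projects to (321,185), so it is centred. I'm descending 137 mm and holding.

Emit:
carry_out(
  series=[
    [0,0,-0.6,0],
    [0,0,-0.8,0],
    [0,0,-0.8,0],
    [0,0,-0.44,0],
    [0,0,-0.1,0],
  ],
)

```text
t: 12.7
eef_pos: [510.5, -269.8, 74.1]
tcp_rot: [3.14, -0.004, 2.828]
ft_force: [-0.5, -0.7, 0.7]
opening: 0.002
grip_force: 0.0
```

Emit:
carry_out(
  series=[
    [0,0,0,0],
    [0,0,0,0],
    [0,0,0,0],
    [0,0,0,0],
    [0,0,0,0],
  ],
)

```text
t: 13.2
eef_pos: [511.6, -270.6, 77.2]
tcp_rot: [-3.141, 0.001, 2.828]
ft_force: [-0.0, 0.4, -0.1]
opening: 0.008
grip_force: 0.0
```

Emit:
carry_out(
  series=[
    [0,0,0,0],
    [0,0,0,0],
    [0,0,0,0],
    [0,0,0,0],
    [0,0,0,0],
  ],
)

```text
t: 13.7
eef_pos: [511.4, -270.5, 76.4]
tcp_rot: [3.141, -0.0, 2.828]
ft_force: [0.2, -0.1, 0.6]
opening: 0.007
grip_force: 0.0
```

Emit:
carry_out(
  series=[
    [0,0,0,0],
    [0,0,0,0],
    [0,0,0,0],
    [0,0,0,0],
    [0,0,0,0],
  ],
)

```text
t: 14.2
eef_pos: [511.4, -270.5, 76.5]
tcp_rot: [3.142, 0.0, 2.828]
ft_force: [-0.8, 0.6, 0.4]
opening: 0.003
grip_force: 0.0
```

Emit:
carry_out(
  series=[
    [0,0,0,0],
    [0,0,0,0],
    [0,0,0,0],
    [0,0,0,0],
    [0,0,0,0],
  ],
)

```text
t: 14.7
eef_pos: [511.4, -270.5, 76.5]
tcp_rot: [3.141, 0.0, 2.828]
ft_force: [0.5, -0.2, 0.2]
opening: 0.006
grip_force: 0.0
```

Emit:
carry_out(
  series=[
    [0,0,0,0],
    [0,0,0,0],
    [0,0,0,0],
    [0,0,0,0],
    [0,0,0,0],
  ],
)

```text
t: 15.2
eef_pos: [511.4, -270.5, 76.5]
tcp_rot: [3.142, 0.0, 2.828]
ft_force: [0.2, -0.1, -0.6]
opening: 0.01
grip_force: 0.0
```

```bash
python3 -c "
from cell import env
print(env.job_done())"
```

```text
the job is handed in; nothing more can be done
None
```

I pressed and released the green button, pointed at the red chisel's blade for about 2.5 s, then at the middle of the white wheel, and handed the job in with the arm still pointing there; no verdict came back.

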